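Pull the tall circuit board from the rack and stand it in the carrier

ROBOT

A 7-joint arm with a two-finger parallel gripper is mounted at the origin on the work surface. World frame = base frame: x ahead of the robot, y to its left, z up, the work surface at z = 0. Lengths are in m, angles in rad, forces in N, time in s.
With the tool pointing down it reaches from about 0.4 to 0.85 m from the base axis. Payload 10.4 kg.
Tool frame: the origin (TCP) lies midway between the tips of the shut fingers; the grasp point (between the pads) lies 19 mm behind it (r.grasp_offset is the distance from the TCP to the grasp point, in m); x points along the fingers, y is the direction in which the jaws open and shut, and the axes are right-handed (so a half turn about x gives the same grasp; the last joint's range is limited). The gripper opens to 87 mm and grips with 3 to 60 N. Pads are 19 mm wide; open, the fingers measure 117 mm over their backs; the gripper's body (75 mm by 190 mm) begins 51 mm behind the grasp point.
Start: joints at [1.09, 0.332, -0.065, 1.46, 0.022, 1.35, -0.088], TCP at [0.276, -0.561, 0.185] pointing down, gripper open.
Joint ranges: [-2.6, 2.6], [-0.5, 2.12], [-1.47, 1.34], [0.16, 2.42], [-1.27, 4.41], [0.06, 2.06], [-2.6, 2.6]. Speed limits (rad/s): [2.22, 2.22, 2.79, 2.79, 3.14, 3.14, 3.14].

INTERFACE

Orientations are given as a unit quaternion [x, y, z, w].
In Python, from bench import r, vision, close_job gives the robot as it stands. The module is installed in compiled form; this text tells all that it offers.
- The arm moves only by the shell command python3 -m pendant 'ROWS' [OPENING] [FORCE]. ROWS is text: rows parted by semicolons, each of 6 numbers parted by spaces: the shift along the tool's x, y, z in units of 0.25 m (1.0 is 0.25 m), then the turn, a rotation vector about the tool's x, y, z in units of 1.5 rad (1.0 is 1.5 rad). A call has 1 to 8 rows; each row is the pose to reach, as a shift and turn from the pose commanded when the call began, along the tool's axes at that moment; what a row does not reach only later rows make up. A row lasts 1/10 s, in which the tool goes at most 50 mm and 8.59 degrees, less where a joint would pass 70% of its speed; a pose out of reach is approached as far as the arm can. A call with a number of a shift or a turn outside -1 to 1 is refused whole. A call with a gripper value outside its range is refused whole. OPENING is the gripper command: -1 is shut, 1 is fully open, values between are in proportion, set as the call begins (- or left out, the last holds). The fingers move at their own pace and stop on an object; FORCE is the grip in N (left out, the last holds). Time passes only in rows, so rows that repeat a pose let the fingers close. It gives the time, the measured TCP pose, the force and the opening at its end, in the units of the state.
- r.read_state(): the state, without advancing time (a new reading comes with each control period).
- vision.camera(name): name is "scene" or "top" or "wrist"; returns (picture, depth): 384x512x3 uint8, blue, green, red; 384x512 float32, m along the optical axis (not along the pixel's ray), 0 where there is no reading.
- vision.get_calibration(name): a dict with "camera_matrix" (3x3 intrinsics, pixels), "rvec" (rotation vector, rad) and "tvec" (3), from world to camera coordinates, as OpenCV has them. Camera axes: x right, y down, z forward; pixel columns grow to the right and rows downward; lengths in m; the calibration is good to about 2 mm. The wrist camera is an equidistant fisheye: a pixel r from the principal point sees the ray r / f radians off the axis. A picture is of the moment at which its call begins: read the wrist's pose just before it. get_calibration takes no time and is no camera call; for the wrist camera it gives the pose at the moment of the call.
- close_job(): hands the job in, once; it reports no verdict.
The state is a dict: "time": time; "joint_positions": joint angles; "joint_vel": joint speeds; "joint_torque": joint torques, N m; "ee_pos": TCP position; "eef_rot": TCP orientation; "ft_force": force on the tool from outside, world axes, zero at the start; "torque": the same for the moment, N m; "width": finger opening in m.
Only numpy, scipy, OpenCV 4.12 (cv2) and the standard library are available. Lean on these libraries where they do the work, as an engineer would, in place of code of your own. Each camera call takes 0.05 s, during which the arm holds its last target. There are 200 camera calls.

TASK

Three circuit boards stand in the slotted dark rack. Draw the tallest one up out of its slot by its top edge, carry it over to the empty grey carrier, and lower it upright into the trough all the way down to the floor before letting go. Leave the other two boards standing where they are in the rack.

Things in the scene. Friction and masses are not known exactly. Their poses are not given: they have to be found in the camera images.
- tall_board: Narrow, tallest green circuit board in the dark rack: 90 mm wide, 140 mm high, 4 mm thick, about 0.16 kg. Its whole top edge is an aluminium grip bar 12 mm thick, 12 mm high, centre 134 mm above the origin. Origin: middle of the lower edge; x along the width, y through the thickness, z up. Lower 40 mm loose in a slot (1 mm play each face), lower edge 10 mm above the bench; slides straight up.
- wide_board: Low wide board in the same rack, to be left: 140 mm wide, 100 mm high, same 12 mm top bar. Origin: middle of its lower edge, axes as for the tall board. The rack is fixed, 150 mm (along the boards) by 190 mm, 50 mm high, with three parallel slots 60 mm apart; which board is in which slot varies.
- short_board: Bystander in the same rack: low narrow board, 90 mm wide, 100 mm high, same 12 mm top bar. Origin: middle of its lower edge, axes as for the tall board. To be left standing.
- carrier: Empty grey open-topped carrier, fixed: foot plate 160 x 80 x 6 mm, on it a trough 130 mm long (x) and 28 mm wide (y) inside, walls 5 mm thick. Trough floor 6 mm above the bench, rim 66 mm above it. Origin: on the bench under the trough's centre, z up. A board let go in it leans on a wall by up to about 22 degrees, which is fine.
There are look-alikes about, which are no part of the job. What is shaped like the carrier but green or yellow is not meant. Leave any yellow look-alike of the wide_board alone.

How it is judged:
On the way, in this order (a step that is already met when the one before it is completed fails the run):
1. the tall board is drawn up clear of the rack: its lower edge above the rack's top (height (world z) of tall_board above 0.055 m and contact force between the fingers and tall_board above 0.3 N), for 0.1 s.
2. still held, the tall board is lowered inside the trough to within 20 mm of its floor (z of tall_board in the frame of carrier below 0.026 m and x of tall_board in the frame of carrier between -0.03 and 0.03 m and y of tall_board in the frame of carrier between -0.016 and 0.016 m and contact force between the fingers and tall_board above 0.3 N), for 0.1 s.
At the end, for the whole second after the job is handed in: The tall board stands at rest in the carrier's trough with its lower edge on the trough's floor (within 8 mm), upright or leaning on a wall by less than 28 degrees; the wide and the short board still stand in the rack, within 25 mm of where they were and within 11 degrees of upright (z of tall_board in the frame of carrier below 0.014 m and x of tall_board in the frame of carrier between -0.03 and 0.03 m and y of tall_board in the frame of carrier between -0.016 and 0.016 m and angle between tall_board's own z axis and vertical below 0.5 rad and linear speed of tall_board below 0.03 m/s and distance of each of wide_board, short_board from where it was at the start of the episode below 0.025 m and angle between each of wide_board, short_board's own z axis and vertical below 0.2 rad); the robot touches nothing.
It fails at once if one of the other boards is pulled out or pushed along by more than 25 mm (distance of any of wide_board, short_board from where it was at the start of the episode above 0.025 m).
It fails at once if the tall board is tipped over by more than 45 degrees (angle between tall_board's own z axis and vertical above 0.785 rad).
It also fails if it takes over 45 s, if anything falls off the work surface, if the arm or the gripper's body presses on something with over 40 N, if the wrist force passes 120 N, or if a joint passes its speed limit or range.

## Working session

There is one attempt and no reset: what is moved stays moved. The work goes in short steps, Python scripts to look and compute and a shell command to move; the robot and the scene stay as the last step left them, time stands still between calls to the robot, and variables do not carry over. Pictures are saved under pics/ and viewed, about 8 in all and at most 12, crops included, and the job is handed in when it is done.

```bash
mkdir -p pics
cat > h.py <<'E'
import numpy as np, cv2
from scipy.spatial.transform import Rotation as R
from bench import r, vision
def cloud(name):
    c=vision.get_calibration(name); img,d=vision.camera(name)
    K=np.array(c["camera_matrix"]); Rm=cv2.Rodrigues(np.array(c["rvec"],float))[0]; t=np.array(c["tvec"]).ravel()
    v,u=np.mgrid[:d.shape[0],:d.shape[1]]
    x=(u-K[0,2])/K[0,0]; y=(v-K[1,2])/K[1,1]
    if name=="wrist":
        th=np.hypot(x,y); s=np.where(th>1e-6,np.tan(th)/np.maximum(th,1e-6),1); x=x*s;y=y*s
    P=np.stack([x*d,y*d,d],-1); W=(P-t)@Rm
    W[d==0]=np.nan
    return img,d,W
E
python3 - <<'E'
from h import *
for n in("top","scene"):
    i,d,W=cloud(n); cv2.imwrite(f"pics/{n}0.png",i); np.save(f"{n}0.npy",W)
s=r.read_state(); print({k:np.round(v,3) for k,v in s.items()}, r.grasp_offset)
E
```

```text
{'time': np.float64(0.1), 'joint_positions': array([ 1.09 ,  0.333, -0.065,  1.461,  0.022,  1.35 , -0.089]), 'joint_vel': array([-0.001, -0.004,  0.   , -0.   ,  0.003,  0.002, -0.   ]), 'joint_torque': array([ 1.0000e-03, -6.2454e+01,  2.5000e-02, -3.9072e+01, -6.1000e-02,
        3.7000e-02,  0.0000e+00]), 'ee_pos': array([ 0.276, -0.56 ,  0.184]), 'eef_rot': array([-0.689, -0.161,  0.689, -0.16 ]), 'ft_force': array([-0.439, -0.096, -0.607]), 'torque': array([-0.052,  0.018, -0.016]), 'width': np.float64(0.087)} 0.0187
```

View pics/top0.png

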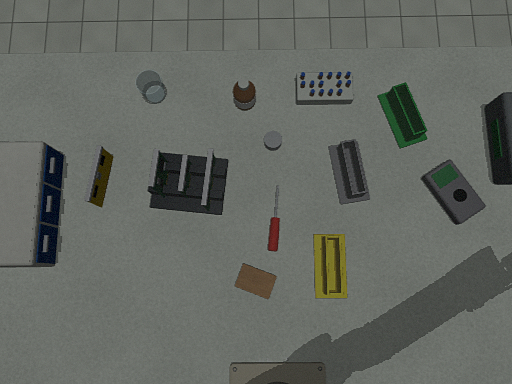

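View pics/scene0.png

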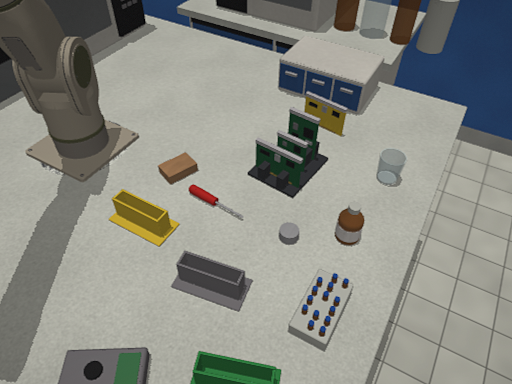

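The top view shows the rack at (188,182) with three bars at about x=157, 183 and 208 px. The grey carrier is at (350,170), the green look-alike at (402,115), the yellow one at (330,266), and the yellow board at (98,177). The leftmost bar looks tallest in both views, so I'll measure it and check it in a crop.

Run:
```python
from h import *
W=np.load("top0.npy"); img=cv2.imread("pics/top0.png")
def rect(m,n):
    P=W[m]; 
    if len(P)<5: print(n,len(P));return
    (c,s,a)=cv2.minAreaRect(P[:,:2].astype(np.float32)); b=cv2.boxPoints((c,s,a))
    e=b[1]-b[0]; e2=b[2]-b[1]; L=e if np.hypot(*e)>np.hypot(*e2) else e2
    print(n,len(P),"c",np.round(c,4),"size",np.round(s,3),"long dir deg",round(np.degrees(np.arctan2(L[1],L[0]))%180,1),"z",np.round(np.median(P[:,2]),4))
v,u=np.mgrid[:384,:512]; z=W[...,2]
box=lambda a,b,c,d:(u>=a)&(u<b)&(v>=c)&(v<d)
rk=box(140,240,140,220)
for lo,hi in((.135,.17),(.095,.12)):
    m=(rk&(z>lo)&(z<hi)).astype(np.uint8); n,l,st,_=cv2.connectedComponentsWithStats(m)
    for k in range(1,n):
        if st[k,4]>8: print(st[k]); rect(l==k,f"bar z{lo}")
rect(rk&(z>.04)&(z<.056),"rack top")
ca=box(325,375,130,210)
rect(ca&(z>.056)&(z<.075),"carrier rim"); rect(ca&(z>.003)&(z<.075),"carrier all")
i=cv2.resize(img[140:220,140:240],None,fx=5,fy=5,interpolation=cv2.INTER_CUBIC)
j=cv2.resize(img[130:210,315:385],None,fx=5,fy=5,interpolation=cv2.INTER_CUBIC)
s=cv2.imread("pics/scene0.png"); k=cv2.resize(s[95:200,240:350],None,fx=5,fy=5,interpolation=cv2.INTER_CUBIC)[:400,:550] 
out=np.hstack([i,j]); cv2.imwrite("pics/crop1.png",out[:, :800])
```

```text
[148 149  12  39 243]
bar z0.135 243 c [0.5694 0.2832] size [0.013 0.09 ] long dir deg 173.5 z 0.1489
[201 148  12  58 318]
bar z0.095 318 c [0.5565 0.1638] size [0.013 0.14 ] long dir deg 173.6 z 0.109
[154 153   9  38 131]
bar z0.095 131 c [0.5692 0.2799] size [0.006 0.09 ] long dir deg 172.6 z 0.1086
[178 155  10  37 215]
bar z0.095 215 c [0.5658 0.2229] size [0.013 0.09 ] long dir deg 173.2 z 0.1088
rack top 885 c [0.5692 0.2143] size [0.187 0.131] long dir deg 72.2 z 0.0491
carrier rim 372 c [ 0.5874 -0.1975] size [0.141 0.039] long dir deg 8.9 z 0.0647
carrier all 1845 c [ 0.5959 -0.2014] size [0.13  0.218] long dir deg 177.7 z 0.0095
```

Run:
```python
from h import *
s=r.read_state(); print(R.from_quat(s["eef_rot"]).as_matrix().round(3))
c=vision.get_calibration("wrist"); Rm=cv2.Rodrigues(np.array(c["rvec"],float))[0]; print(-Rm.T@np.array(c["tvec"]).ravel(), Rm.round(2), c["camera_matrix"])
```

```text
[[-0.001  0.442 -0.897]
 [ 0.001 -0.897 -0.442]
 [-1.    -0.001  0.   ]]
[ 0.3383049  -0.53050035  0.38308575] [[ 0.44 -0.9  -0.  ]
 [-0.87 -0.43  0.25]
 [-0.23 -0.11 -0.97]] [[297.31863964   0.         254.76358566]
 [  0.         297.31863964 193.62423371]
 [  0.           0.           1.        ]]
```

View pics/crop1.png

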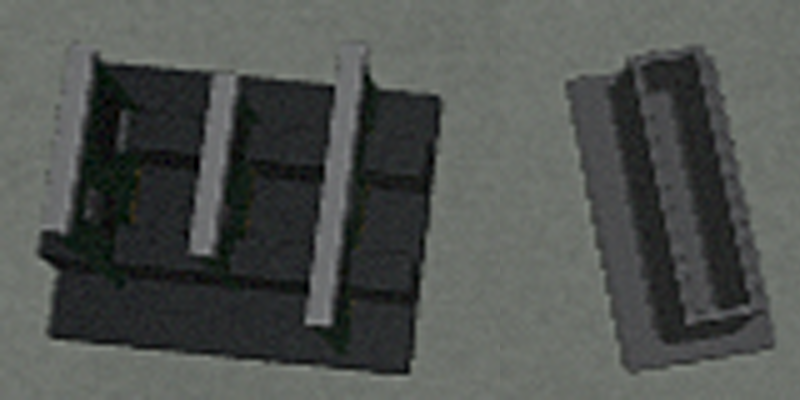

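The crop confirms it. The left bar at top-image (154,168) is 90 mm long with its top at z=0.149, so it is the tall board. The bar at (183,175) is short (90 mm, z=0.109), and the one at (207,177) is wide (140 mm, z=0.109). The bars are 60 mm apart, as given. The grey trough's rim is at z=0.065, 141x39 mm. Next I'll raise the arm and travel over.

```bash
cat > go.py <<'E'
# usage: go.py x y z yaw_of_tool_y_deg  -> shift and turn in pendant units (tool x kept straight down)
import sys
from h import *
x,y,z,a=map(float,sys.argv[1:]); a=np.radians(a); s=r.read_state()
T=R.from_quat(s["eef_rot"]); ty=[np.cos(a),np.sin(a),0]; tx=[0,0,-1]
G=R.from_matrix(np.column_stack([tx,ty,np.cross(tx,ty)]))
print("shift",np.round(T.inv().apply(np.array([x,y,z])-s["ee_pos"])/.25,3),"turn",np.round((T.inv()*G).as_rotvec()/1.5,3),
 "| pos",s["ee_pos"].round(4),"F",s["ft_force"].round(1),"w",round(float(s["width"]),4),"t",round(float(s["time"]),2),"j7",s["joint_positions"][6].round(2))
E
python3 -m pendant '-.3 0 0 0 0 0;-.3 -.2 -.2 0 0 0;-.3 -.35 -.35 0 0 0;-.3 -.5 -.5 0 0 0;-.3 -.65 -.65 0 0 0;-.3 -.8 -.8 0 0 0;-.3 -.9 -.9 0 0 0;-.3 -1 -1 0 0 0' 0.1
python3 -m pendant '0 -.15 -.15 0 0 0;0 -.3 -.3 0 0 0;0 -.45 -.45 0 0 0;0 -.6 -.6 0 0 0;0 -.75 -.75 0 0 0;0 -.9 -.9 0 0 0;0 -1 -1 0 0 0;0 -1 -1 0 0 0'
python3 go.py 0.5694 0.2832 0.21 83.5
```

```text
time: 0.9
ee_pos: [0.3879, -0.2302, 0.2598]
eef_rot: [-0.689, -0.16, 0.689, -0.161]
ft_force: [0.9, -0.1, 0.9]
width: 0.0485
time: 1.7
ee_pos: [0.5014, 0.1093, 0.2596]
eef_rot: [0.688, 0.164, -0.688, 0.162]
ft_force: [-0.7, -0.9, 1.1]
width: 0.048
shift [ 0.2   -0.498 -0.556] turn [-1.708 -0.003 -0.   ] | pos [0.5014 0.1093 0.2596] F [-0.7 -0.9  1.1] w 0.048 t 1.7 j7 -1.46
```

```bash
python3 -m pendant '0 -.15 -.17 -.1 0 0;0 -.3 -.33 -.2 0 0;0 -.5 -.556 -.3 0 0;0 -.5 -.556 -.4 0 0;0 -.5 -.556 -.5 0 0;0 -.5 -.556 -.6 0 0;0 -.5 -.556 -.7 0 0;0 -.5 -.556 -.8 0 0' >/dev/null
python3 -m pendant '0 0 0 -.1 0 0;0 0 0 -.2 0 0;0 0 0 -.3 0 0;0 0 0 -.4 0 0;0 0 0 -.5 0 0;0 0 0 -.6 0 0;0 0 0 -.7 0 0;0 0 0 -.8 0 0' >/dev/null
python3 go.py 0.5694 0.2832 0.21 83.5
```

```text
shift [ 0.198  0.028 -0.015] turn [-0.11  -0.     0.001] | pos [0.5711 0.2755 0.2595] F [ 1.5  0.7 -0.8] w 0.0481 t 3.3 j7 0.44
```

```bash
python3 -m pendant '.1 .028 -.015 -.11 0 0;.2 .028 -.015 -.11 0 0;.2 .028 -.015 -.11 0 0;.2 .028 -.015 -.11 0 0;.2 .028 -.015 -.11 0 0' >/dev/null
python3 - <<'E'
from h import *
i,d,W=cloud("wrist"); cv2.imwrite("pics/w1.png",i); z=W[...,2]
for lo,hi in((.14,.158),(.1,.115)):
    m=((z>lo)&(z<hi)&(abs(W[...,0]-.565)<.09)&(abs(W[...,1]-.23)<.09)).astype(np.uint8); n,l,st,_=cv2.connectedComponentsWithStats(m)
    for k in range(1,n):
        if st[k,4]>60:
            P=W[l==k]; c,s,a=cv2.minAreaRect(P[:,:2].astype(np.float32)); print(st[k],np.round(c,4),np.round(s,4),round(a,1),np.nanmedian(P[:,2]).round(4))
E
python3 go.py 0.5694 0.2832 0.125 83.5
```

```text
[ 246  146   14   95 1263] [0.5714 0.2812] [0.0117 0.0893] 83.3 0.1491
[ 135  122   20   97 1224] [0.5423 0.1647] [0.0133 0.1085] 83.4 0.1089
[190 146  16  82 958] [0.5668 0.2217] [0.013  0.0877] 83.5 0.109
shift [ 0.346 -0.004 -0.002] turn [-0.004  0.001 -0.001] | pos [0.5699 0.284  0.2114] F [-0.6 -0.6  0.2] w 0.0478 t 3.85 j7 0.55
```

View pics/w1.png

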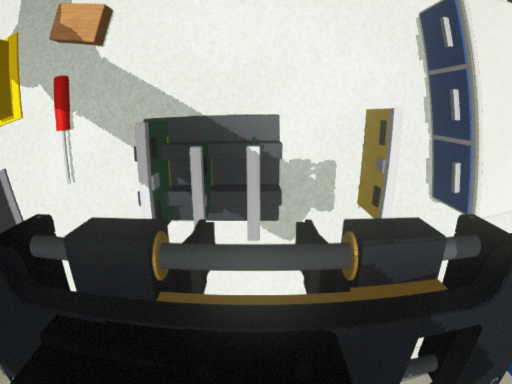

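The wrist view shows the tall bar at (253,193) px, centred between the fingertips at about (205,250) and (305,250). Its depth top is 0.149 and its length 89 mm, so I'll descend and grip.

```bash
python3 -m pendant '.1 -.008 0 0 0 0;.2 -.008 0 0 0 0;.28 -.008 0 0 0 0;.344 -.008 0 0 0 0;.344 -.008 0 0 0 0;.344 -.008 0 0 0 0'
python3 -m pendant '0 0 0 0 0 0;0 0 0 0 0 0;0 0 0 0 0 0;0 0 0 0 0 0;0 0 0 0 0 0;0 0 0 0 0 0;0 0 0 0 0 0' -1 25
```

```text
time: 4.45
ee_pos: [0.5695, 0.2821, 0.1249]
eef_rot: [0.042, 0.706, -0.042, 0.706]
ft_force: [0.6, 0.3, 1.1]
width: 0.0477
time: 5.15
ee_pos: [0.5692, 0.2818, 0.1239]
eef_rot: [0.042, 0.706, -0.042, 0.706]
ft_force: [0.9, 0.1, 0.4]
width: 0.0036
```

The width is 3.6 mm where 12 mm was expected, so I'll look before lifting.

Run:
```python
from h import *
print(r.read_state()["width"])
i,d,W=cloud("wrist"); print(r.read_state()["width"]); z=W[...,2]
i2,d2,W2=cloud("scene"); 
a=cv2.resize(i[110:270,160:350],None,fx=2.1,fy=2.1); b=cv2.resize(i2[60:220,220:400],None,fx=2.1,fy=2.1)
cv2.imwrite("pics/g1.png",np.hstack([a,b]))
m=(z>.135)&(z<.158)&(abs(W[...,0]-.565)<.09)&(abs(W[...,1]-.28)<.03)
P=W[m]; print(len(P)); 
if len(P)>9: print(cv2.minAreaRect(P[:,:2].astype(np.float32)),np.median(P[:,2]))
```

```text
0.00355380130614078
0.0019249545635861938
1527
((0.5709453821182251, 0.2815392315387726), (0.011874253861606121, 0.08991453051567078), 83.17752838134766) 0.14902025760685297
```

View pics/g1.png

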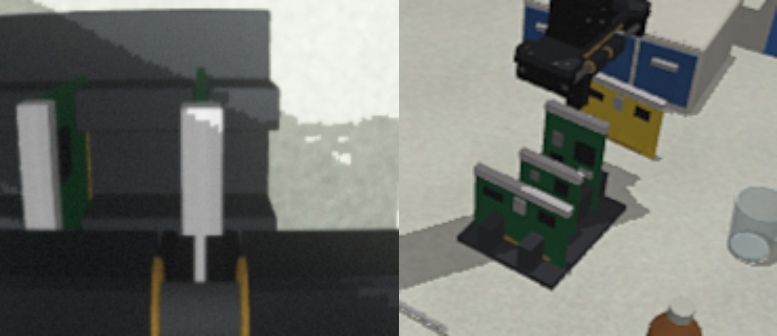

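The jaws are still closing (3.6 to 1.9 mm), with only a thin bright strip between them at crop (200,260). So the bar is not between the pads. I'll check where the fingers really are in the depth data.

Run:
```python
from h import *
s=r.read_state()
for n in("scene","wrist"):
    i,d,W=cloud(n); dark=i.max(-1)<60
    c=vision.get_calibration(n); K=np.array(c["camera_matrix"])
    for p in (s["ee_pos"],s["ee_pos"]+[0,0,.019],s["ee_pos"]+[0,0,.05]):
        X=cv2.Rodrigues(np.array(c["rvec"],float))[0]@p+np.array(c["tvec"]).ravel()
        if n=="scene": uv=K[:2,:2]@(X[:2]/X[2])+K[:2,2]
        else:
            h=np.hypot(X[0],X[1]); uv=K[0,0]*np.arctan2(h,X[2])*X[:2]/h+K[:2,2]
        print(n,p.round(3),uv.round(0))
    cx=(abs(W[...,0]-s["ee_pos"][0])<.013)&(abs(W[...,1]-s["ee_pos"][1])<.035)&(W[...,2]>.1)&(W[...,2]<.24)
    zz=W[cx]; g=i[cx].max(-1)
    o=np.argsort(zz[:,2]); 
    for k in o[::max(1,len(o)//25)]: print(zz[k].round(3),g[k],end=" ; ")
    print()
    if n=="scene": cv2.imwrite("pics/g2.png",cv2.resize(i[70:170,255:355],None,fx=6,fy=6,interpolation=cv2.INTER_CUBIC))
print(s["width"],r.read_state()["width"])
```

```text
scene [0.569 0.282 0.124] [302. 121.]
scene [0.569 0.282 0.143] [302. 115.]
scene [0.569 0.282 0.174] [304. 106.]
[0.573 0.28  0.1  ] 53 ; [0.566 0.282 0.103] 50 ; [0.58  0.277 0.108] 18 ; [0.573 0.278 0.112] 50 ; [0.566 0.28  0.114] 51 ; [0.58  0.282 0.118] 51 ; [0.58  0.281 0.123] 51 ; [0.575 0.282 0.127] 51 ; [0.56  0.283 0.13 ] 49 ; [0.57  0.28  0.136] 49 ; [0.57  0.277 0.141] 85 ; [0.561 0.278 0.146] 95 ; [0.571 0.281 0.149] 111 ; [0.574 0.281 0.15 ] 116 ; [0.57  0.276 0.151] 104 ; [0.565 0.278 0.164] 12 ; [0.564 0.273 0.167] 27 ; [0.579 0.283 0.169] 19 ; [0.574 0.275 0.172] 19 ; [0.58  0.28  0.178] 22 ; [0.576 0.268 0.181] 18 ; [0.581 0.282 0.186] 24 ; [0.58 0.27 0.19] 21 ; [0.579 0.284 0.194] 21 ; [0.58  0.28  0.199] 21 ; [0.58  0.266 0.204] 17 ; [0.58  0.271 0.21 ] 18 ; 
wrist [0.569 0.282 0.124] [256. 216.]
wrist [0.569 0.282 0.143] [256. 225.]
wrist [0.569 0.282 0.174] [256. 245.]
[0.565 0.284 0.147] 159 ; [0.557 0.28  0.149] 165 ; [0.559 0.288 0.149] 160 ; [0.559 0.28  0.149] 168 ; [0.569 0.281 0.15 ] 82 ; [0.558 0.275 0.162] 23 ; [0.56  0.28  0.165] 24 ; [0.56  0.29  0.169] 23 ; [0.56  0.277 0.172] 21 ; [0.56  0.279 0.175] 29 ; [0.56  0.29  0.178] 27 ; [0.56  0.277 0.181] 24 ; [0.56  0.28  0.184] 24 ; [0.561 0.286 0.186] 22 ; [0.56  0.279 0.189] 23 ; [0.559 0.276 0.192] 61 ; [0.571 0.277 0.209] 28 ; [0.577 0.284 0.209] 30 ; [0.574 0.281 0.21 ] 72 ; [0.571 0.28  0.21 ] 42 ; [0.575 0.283 0.21 ] 31 ; [0.57  0.285 0.21 ] 36 ; [0.571 0.283 0.21 ] 34 ; [0.573 0.277 0.211] 30 ; [0.559 0.278 0.222] 22 ; [0.557 0.278 0.236] 16 ; 
0.001022050022655427 0.0005972026227641785
```

View pics/g2.png

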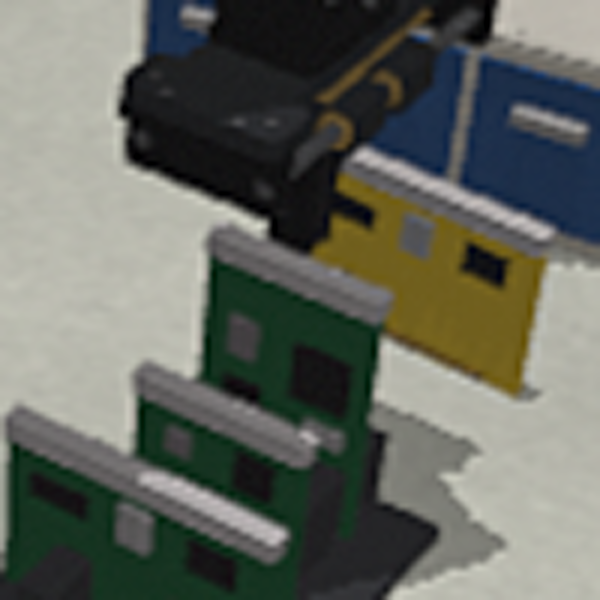

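The crop shows the fingertips ending at about (300,250), above the bar. Both cameras put the tips at z≈0.162 while the reported TCP is 0.124, so the pose readout is about 37 mm off in z, though x and y agree. I'll open and measure the tip height directly.

```bash
python3 -m pendant '0 0 0 0 0 0;0 0 0 0 0 0;0 0 0 0 0 0;0 0 0 0 0 0;0 0 0 0 0 0' 0.1
cat > tips.py <<'E'
from h import *
s=r.read_state()
for n in("scene","wrist"):
    i,d,W=cloud(n); dark=i.max(-1)<45; p=s["ee_pos"]; Y=R.from_quat(s["eef_rot"]).as_matrix()[:,1]
    D=W-p; t=D@Y; a=np.linalg.norm(D[...,:2]-t[...,None]*Y[:2],axis=-1)
    m=dark&(a<.016)&(W[...,2]>.153)
    for lo,hi in((-.06,-.012),(-.012,.012),(.012,.06)):
        k=m&(t>lo)&(t<hi); z=np.sort(W[k][:,2]); q=W[k][W[k][:,2]<z[0]+.03] if len(z) else []
        print(n,(lo,hi),len(z),z[:12].round(3), "meanXY",np.mean(q,0).round(3) if len(q) else "", "t range",(t[k].min().round(3),t[k].max().round(3)) if len(z) else "")
print("TCP",s["ee_pos"].round(4),"w",s["width"],s["joint_positions"].round(3))
E
python3 tips.py
```

```text
time: 5.85
ee_pos: [0.5692, 0.2818, 0.1239]
eef_rot: [0.042, 0.706, -0.042, 0.706]
ft_force: [0.4, 0.1, 0.4]
width: 0.0323
scene (-0.06, -0.012) 498 [0.163 0.165 0.166 0.167 0.167 0.167 0.167 0.168 0.168 0.168 0.169 0.169] meanXY [0.572 0.258 0.176] t range (np.float64(-0.06), np.float64(-0.013))
scene (-0.012, 0.012) 6 [0.314 0.314 0.315 0.316 0.316 0.316] meanXY [0.563 0.274 0.315] t range (np.float64(-0.011), np.float64(-0.007))
scene (0.012, 0.06) 80 [0.163 0.163 0.164 0.165 0.165 0.167 0.167 0.167 0.168 0.168 0.168 0.168] meanXY [0.576 0.3   0.177] t range (np.float64(0.014), np.float64(0.026))
wrist (-0.06, -0.012) 1209 [0.16  0.16  0.161 0.161 0.161 0.161 0.161 0.161 0.161 0.161 0.161 0.161] meanXY [0.558 0.26  0.177] t range (np.float64(-0.06), np.float64(-0.018))
wrist (-0.012, 0.012) 0 [] meanXY  t range 
wrist (0.012, 0.06) 2474 [0.16  0.161 0.161 0.161 0.161 0.161 0.161 0.161 0.162 0.162 0.162 0.162] meanXY [0.563 0.304 0.176] t range (np.float64(0.018), np.float64(0.051))
TCP [0.5692 0.2818 0.1239] w 0.03225294308314432 [ 0.261  0.684 -1.178  1.468  0.633  1.409  0.516]
```

Both cameras agree that the real tips are at z≈0.161, with x and y fine. I need another 36 mm down (0.145 units), to a real tip height of 0.125.

```bash
python3 -m pendant '0 0 0 0 0 0;0 0 0 0 0 0;0 0 0 0 0 0;.05 0 0 0 0 0;.1 0 0 0 0 0;.145 0 0 0 0 0;.145 0 0 0 0 0;.145 0 0 0 0 0' 0.1
python3 -m pendant '0 0 0 0 0 0;0 0 0 0 0 0;0 0 0 0 0 0;0 0 0 0 0 0;0 0 0 0 0 0;0 0 0 0 0 0;0 0 0 0 0 0;0 0 0 0 0 0' -1 25
python3 -c "from h import *; print(r.read_state()['width'])"
```

```text
time: 6.75
ee_pos: [0.569, 0.2818, 0.0873]
eef_rot: [0.042, 0.706, -0.042, 0.706]
ft_force: [0.0, 0.1, -0.9]
width: 0.0482
time: 7.55
ee_pos: [0.5692, 0.2819, 0.0878]
eef_rot: [0.042, 0.706, -0.042, 0.706]
ft_force: [0.5, 0.4, 1.2]
width: 0.0115
0.011522392879129664
```

The jaws stopped on the bar at 11.5 mm. Lifting straight up.

```bash
python3 -m pendant '-.04 0 0 0 0 0;-.1 0 0 0 0 0;-.18 0 0 0 0 0;-.27 0 0 0 0 0;-.37 0 0 0 0 0;-.47 0 0 0 0 0;-.56 0 0 0 0 0;-.64 0 0 0 0 0'
python3 -m pendant '0 0 0 0 0 0;0 0 0 0 0 0'
python3 - <<'E'
from h import *
i,d,W=cloud("scene"); cv2.imwrite("pics/l1.png",i)
m=(abs(W[...,0]-.57)<.06)&(abs(W[...,1]-.28)<.02)&(W[...,2]>.13)&(W[...,2]<.33)&(i[...,1]>i[...,2].astype(int)+15)
P=W[m]; print(len(P),P.min(0),P.max(0))
E
python3 go.py 0.5874 -0.1975 0.248 98.9
```

```text
time: 8.35
ee_pos: [0.5691, 0.2821, 0.2504]
eef_rot: [0.042, 0.705, -0.042, 0.706]
ft_force: [1.1, 0.7, -1.6]
width: 0.0116
time: 8.55
ee_pos: [0.5691, 0.282, 0.2482]
eef_rot: [0.042, 0.706, -0.042, 0.706]
ft_force: [0.2, 0.2, -1.5]
width: 0.0118
1007 [0.52565967 0.26652201 0.17290513] [0.61725687 0.29046312 0.29766785]
shift [-0.002 -1.894  0.3  ] turn [-0.183 -0.     0.   ] | pos [0.569  0.2817 0.2474] F [ 1.2  0.3 -1.8] w 0.0119 t 8.6 j7 0.57
```

View pics/l1.png

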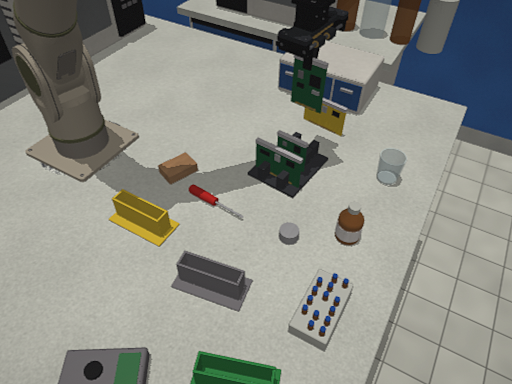

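The picture shows the board held clear at (308,85) and the other two still standing at (280,150). Moving to the carrier.

```bash
python3 -m pendant '0 -.06 .01 0 0 0;0 -.16 .03 0 0 0;0 -.3 .05 0 0 0;0 -.44 .07 0 0 0;0 -.58 .09 0 0 0;0 -.72 .11 0 0 0;0 -.86 .135 0 0 0;0 -1 .16 0 0 0' >/dev/null
python3 -m pendant '0 -.14 .02 -.03 0 0;0 -.28 .045 -.06 0 0;0 -.42 .07 -.09 0 0;0 -.56 .09 -.12 0 0;0 -.7 .11 -.15 0 0;0 -.8 .13 -.183 0 0;0 -.86 .14 -.183 0 0;0 -.89 .14 -.183 0 0'
python3 -m pendant '0 0 0 0 0 0;0 0 0 0 0 0'
cat > look.py <<'E'
from h import *
C=np.array([.5874,-.1975])
s=r.read_state(); p=s["ee_pos"]; print("TCP",p.round(4),"w",s["width"])
def line(P):
    (c,sz,a)=cv2.minAreaRect(P[:,:2].astype(np.float32)); return np.round(c,4),np.round(sz,4),round(a,1)
for n in("top","scene","wrist"):
    i,d,W=cloud(n); cv2.imwrite(f"pics/k_{n}.png",i); z=W[...,2]; near=np.linalg.norm(W[...,:2]-C,axis=-1)<.09
    g=i[...,1].astype(int)-i[...,2]
    for nm,m in(("rim",near&(z>.061)&(z<.07)),("green",near&(z>.08)&(g>12)),("bar",near&(z>p[2]+.04)&(z<p[2]+.075)&(i.min(-1)>95))):
        P=W[m]
        if len(P)>20: print(n,nm,len(P),*line(P),"z",np.percentile(P[:,2],[1,50,99]).round(3))
E
python3 look.py; python3 go.py 0.5874 -0.1975 0.248 98.9
```

```text
time: 10.2
ee_pos: [0.5873, -0.1974, 0.2468]
eef_rot: [-0.054, 0.705, 0.054, 0.705]
ft_force: [0.1, -0.0, -1.8]
width: 0.0114
time: 10.4
ee_pos: [0.5877, -0.1945, 0.2479]
eef_rot: [-0.055, 0.705, 0.056, 0.705]
ft_force: [-0.8, 0.7, -1.7]
width: 0.0116
TCP [ 0.5877 -0.1945  0.2479] w 0.011558231045998686
top rim 223 [ 0.5753 -0.1996] [0.1162 0.0392] 8.8 z [0.061 0.065 0.069]
top green 85 [ 0.569 -0.198] [0.1034 0.0752] 49.9 z [0.182 0.227 0.484]
scene rim 463 [ 0.59   -0.1979] [0.1403 0.0396] 8.2 z [0.061 0.065 0.068]
scene green 1234 [ 0.5992 -0.2355] [0.089  0.0897] 10.6 z [0.177 0.223 0.294]
scene bar 214 [ 0.6149 -0.1898] [0.0411 0.013 ] 10.1 z [0.299 0.309 0.311]
wrist rim 682 [ 0.5893 -0.1998] [0.1394 0.0377] 8.4 z [0.063 0.065 0.067]
wrist green 153 [ 0.5514 -0.2195] [0.002  0.0409] 17.5 z [0.177 0.275 0.373]
wrist bar 2351 [ 0.5784 -0.1965] [0.0676 0.0285] 24.6 z [0.301 0.309 0.311]
shift [-0.    -0.011 -0.003] turn [0.001 0.    0.   ] | pos [ 0.5878 -0.1948  0.248 ] F [ 0.1  0.6 -0.7] w 0.0121 t 10.55 j7 1.59
```

Rim centres from the three cameras average (0.589,-0.1985), at an angle of 8.5°. I'll trim the position and lower to just above the rim, then check from the scene camera.

```bash
python3 -m pendant '0 -.015 .003 0 0 0;.06 -.015 .003 0 0 0;.14 -.015 .003 0 0 0;.22 -.015 .003 0 0 0;.3 -.015 .003 0 0 0;.36 -.015 .003 0 0 0;.36 -.015 .003 0 0 0;.36 -.015 .003 0 0 0'
python3 - <<'E'
from h import *
i,d,W=cloud("scene"); P=W; g=i[...,1].astype(int)-i[...,2]
near=np.linalg.norm(W[...,:2]-[.589,-.1985],axis=-1)<.08
m=near&(g>12)&(W[...,2]>.05)&(W[...,2]<.22); Q=W[m]
th=np.radians(8.5); e=np.array([np.cos(th),np.sin(th)]); nrm=np.array([-e[1],e[0]])
q=(Q[:,:2]-[.589,-.1985])
print("along",np.percentile(q@e,[1,50,99]).round(4),"z",np.percentile(Q[:,2],[0,1,99]).round(4))
for a,b in((.07,.1),(.1,.14),(.14,.2)):
    k=(Q[:,2]>a)&(Q[:,2]<b); print("across at",a,b,k.sum(),np.percentile((q@nrm)[k],[5,50,95]).round(4) if k.any() else "")
cv2.imwrite("pics/k2.png",cv2.resize(i[150:320,140:290],None,fx=3.5,fy=3.5,interpolation=cv2.INTER_CUBIC))
E
python3 go.py 0.589 -0.1985 0.158 98.5
```

```text
time: 11.35
ee_pos: [0.589, -0.1998, 0.1578]
eef_rot: [-0.055, 0.705, 0.055, 0.705]
ft_force: [0.3, 0.3, -1.4]
width: 0.0117
along [-0.0391  0.0135  0.0475] z [0.0795 0.0839 0.2035]
across at 0.07 0.1 140 [-0.0026 -0.0015  0.0001]
across at 0.1 0.14 386 [-0.003  -0.0016 -0.0004]
across at 0.14 0.2 329 [-0.0042 -0.0018 -0.0002]
shift [ 0.002  0.005 -0.001] turn [0.005 0.001 0.   ] | pos [ 0.5894 -0.1997  0.1584] F [ 0.3  0.1 -1.2] w 0.0116 t 11.4 j7 1.55
```

View pics/k2.png

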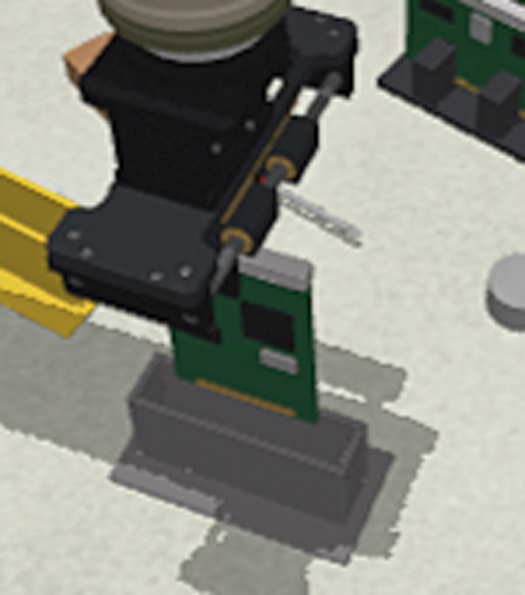

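The board hangs over the grey trough, lower edge at crop (200-315, 380-420). It is within 2 mm of the centreline and 4 mm lengthwise, with its lower edge at z=0.080. Lowering, with the last bit in small steps.

```bash
python3 -m pendant '.06 .004 0 0 0 0;.12 .004 0 0 0 0;.18 .004 0 0 0 0;.23 .004 0 0 0 0;.265 .004 0 0 0 0;.265 .004 0 0 0 0;.265 .004 0 0 0 0'
python3 -m pendant '.008 0 0 0 0 0;.016 0 0 0 0 0;.024 0 0 0 0 0;.024 0 0 0 0 0;.024 0 0 0 0 0'
```

```text
time: 12.1
ee_pos: [0.589, -0.1988, 0.0916]
eef_rot: [-0.055, 0.705, 0.055, 0.705]
ft_force: [0.1, -0.2, -1.0]
width: 0.0116
time: 12.6
ee_pos: [0.5888, -0.1989, 0.0855]
eef_rot: [-0.055, 0.705, 0.055, 0.705]
ft_force: [-0.3, -0.4, -1.5]
width: 0.0113
```

```bash
python3 -m pendant '.004 0 0 0 0 0;.008 0 0 0 0 0;.008 0 0 0 0 0;.008 0 0 0 0 0'
python3 -m pendant '.004 0 0 0 0 0;.004 0 0 0 0 0;.004 0 0 0 0 0'
```

```text
time: 13.0
ee_pos: [0.5889, -0.1989, 0.0838]
eef_rot: [-0.055, 0.705, 0.055, 0.705]
ft_force: [-0.4, -0.2, 2.8]
width: 0.0116
time: 13.3
ee_pos: [0.5893, -0.199, 0.0837]
eef_rot: [-0.055, 0.705, 0.055, 0.705]
ft_force: [-3.3, -0.0, 9.8]
width: 0.0115
```

The force rise to about 10 N at the expected height (lower edge at z=0.006) shows floor contact. Easing off, releasing fully open, then withdrawing.

```bash
python3 -m pendant '-.004 0 0 0 0 0;-.004 0 0 0 0 0;-.004 0 0 0 0 0;-.004 0 0 0 0 0;-.004 0 0 0 0 0;-.004 0 0 0 0 0;-.004 0 0 0 0 0;-.004 0 0 0 0 0' 1
python3 -m pendant '0 0 0 0 0 0;0 0 0 0 0 0;0 0 0 0 0 0;0 0 0 0 0 0;0 0 0 0 0 0;0 0 0 0 0 0;0 0 0 0 0 0;0 0 0 0 0 0'
python3 -m pendant '-.02 0 0 0 0 0;-.06 0 0 0 0 0;-.12 0 0 0 0 0;-.2 0 0 0 0 0;-.3 0 0 0 0 0;-.4 0 0 0 0 0;-.5 0 0 0 0 0;-.6 0 0 0 0 0'
python3 -m pendant '-.1 0 0 0 0 0;-.1 0 -.1 0 0 0;-.1 0 -.2 0 0 0;-.1 0 -.3 0 0 0;-.1 0 -.4 0 0 0;-.1 0 -.4 0 0 0;-.1 0 -.4 0 0 0;-.1 0 -.4 0 0 0'
python3 - <<'E'
from h import *
i,d,W=cloud("scene"); g=i[...,1].astype(int)-i[...,2]; z=W[...,2]
t,_,V=cloud("top")
near=np.linalg.norm(W[...,:2]-[.589,-.1985],axis=-1)<.1
Q=W[near&(z>.06)&(z<.17)&(g>12)]
th=np.radians(8.5); e=np.array([np.cos(th),np.sin(th)]); n=np.array([-e[1],e[0]]); q=Q[:,:2]-[.589,-.1985]
print("green n",len(Q),"along",np.percentile(q@e,[1,99]).round(3),"z",np.percentile(Q[:,2],[1,99]).round(3))
if len(Q)>10:
    f=np.polyfit(Q[:,2],q@n,1); print("lean deg",np.degrees(np.arctan(f[0])).round(1),"across at floor",np.polyval(f,.006).round(4))
T=V[(np.linalg.norm(V[...,:2]-[.589,-.1985],axis=-1)<.1)&(V[...,2]>.12)&(V[...,2]<.17)]
print("top bar",cv2.minAreaRect(T[:,:2].astype(np.float32)) if len(T)>5 else len(T),"z",np.median(T[:,2]) if len(T) else "")
for y in(.1638,.2229):
    k=(abs(V[...,1]-y)<.03)&(abs(V[...,0]-.56)<.09)&(V[...,2]>.095)&(V[...,2]<.12); print("bystander",cv2.minAreaRect(V[k][:,:2].astype(np.float32)))
cv2.imwrite("pics/end.png",np.hstack([cv2.resize(i[90:320,140:340],None,fx=2,fy=2),cv2.resize(t[110:225,130:320],(400,460))[:, :400]]))
s=r.read_state(); print(s["ee_pos"],s["ft_force"],s["width"])
E
```

```text
time: 14.1
ee_pos: [0.5888, -0.1989, 0.0834]
eef_rot: [-0.055, 0.705, 0.055, 0.705]
ft_force: [-0.5, -0.5, 0.1]
width: 0.0679
time: 14.9
ee_pos: [0.5888, -0.1989, 0.0835]
eef_rot: [-0.055, 0.705, 0.055, 0.705]
ft_force: [-0.1, -0.2, -0.3]
width: 0.087
time: 15.7
ee_pos: [0.5889, -0.1985, 0.236]
eef_rot: [-0.055, 0.705, 0.055, 0.705]
ft_force: [0.5, -0.3, -0.1]
width: 0.087
time: 16.5
ee_pos: [0.4908, -0.2139, 0.2591]
eef_rot: [-0.055, 0.705, 0.055, 0.705]
ft_force: [-0.5, 0.2, -0.9]
width: 0.087
green n 557 along [-0.04   0.047] z [0.061 0.135]
lean deg -0.3 across at floor -0.0005
top bar ((0.6104958057403564, -0.19350004196166992), (0.04627632722258568, 0.012924572452902794), 9.356904983520508) z 0.14539674235647235
bystander ((0.5565645694732666, 0.16368918120861053), (0.012669847346842289, 0.14027339220046997), 83.4839859008789)
bystander ((0.5658599734306335, 0.22285999357700348), (0.012982414104044437, 0.08861803263425827), 83.83592224121094)
[ 0.49082922 -0.21352274  0.25871924] [ 0.96074958  0.15619498 -0.22147066] 0.08675026498333666
```

View pics/end.png

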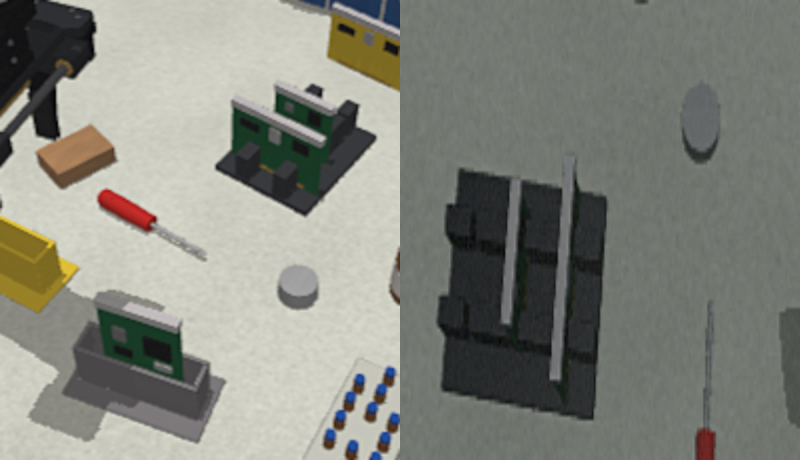

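The picture shows the board standing upright in the grey trough at (140,350), with the other two unmoved in the rack. Bar top is z=0.1454 (lower edge ≈0.006), lean about 0°. I'll let it settle briefly, recheck and hand in.

```bash
python3 -m pendant '0 0 0 0 0 0;0 0 0 0 0 0;0 0 0 0 0 0;0 0 0 0 0 0;0 0 0 0 0 0;0 0 0 0 0 0;0 0 0 0 0 0;0 0 0 0 0 0' | head -1
python3 - <<'E'
from h import *
from bench import close_job
t,_,V=cloud("top")
T=V[(np.linalg.norm(V[...,:2]-[.589,-.1985],axis=-1)<.1)&(V[...,2]>.12)&(V[...,2]<.17)]
c=cv2.minAreaRect(T[:,:2].astype(np.float32)); z=np.median(T[:,2]); print(c,z)
if abs(z-.146)<.004: print(close_job())
E
```

```text
time: 17.4
((0.610559344291687, -0.1935359090566635), (0.04618336260318756, 0.012915438041090965), 8.105813980102539) 0.14537509661643383
the job is handed in; nothing more can be done
None
```

I drew the tall board out of its slot, carried it to the grey carrier, lowered it to the trough floor and let go. I handed the job in at about 17.5 s.

**Tall board:**
- It stands upright, leaning about 0.3°.
- The bar top is at z = 0.145, so the lower edge is on the trough floor (about 0.006).
- It is within 1 mm of the centreline across the trough and about 4 mm off centre lengthwise.
- It had not moved when checked again 0.8 s later.

**Other boards:** both are still standing in the rack, with their bars within 1 mm of where they started.

**Robot:** the gripper is open and clear of everything, with only noise on the force reading.

**What disagreed:** the first grasp closed on nothing, because the reported TCP height was about 37 mm below the real fingertips. The scene and wrist cameras both showed this. I opened, went 36 mm lower and gripped the bar at 11.5 mm. Floor contact in the trough then came at the height this predicted, with about 10 N of force.

In the last top views the robot arm hid part of the tall board's bar, so only about 46 mm of it was visible there. Its lengthwise position comes from the scene camera instead.

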